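# Close the leak-test block and draw its plunger to the mark

## Robot

A 6-joint arm with a two-finger parallel gripper is mounted at the origin on a cart in front of the work surface, level with it; the furniture and walls round the work are solid. World frame = base frame: x ahead of the robot, y to its left, z up, the work surface at z = 0. Lengths are in m, angles in rad, forces in N, time in s.
With the tool pointing down it reaches from about 0.35 to 0.875 m from the base axis. Payload 15.5 kg.
Tool frame: the origin (TCP) lies on the centre line of the jaws, within the pads' length; the fingertips stand ahead of it and the grasp point (between the pads) lies 2 mm behind it (ctrl.tip_extent is the z of the fingertips in the tool frame, in m); z points along the fingers, y is the line along which they close (so a half turn about z gives the same grasp; the last joint's range is limited). The gripper opens to 85 mm and grips with 20 to 120 N. Pads are 22 mm wide; open, the fingers measure 114 mm over their backs; the gripper's body (76 mm by 85 mm) begins 54 mm behind the grasp point. The pads swing forward as they close: fully open they stand 13 mm farther back than shut.
Start: joints at [-1.2, 0.494, 1.345, -0, 1.302, -0.096], TCP at [0.281, -0.558, 0.248] pointing down, gripper open.
Joint ranges: [-2.91, 2.91], [-0.82, 2.16], [0.22, 2.67], [-1.22, 4.37], [0.12, 2.79], [-3.08, 3.08]. Speed limits (rad/s): [1.89, 1.89, 2.57, 3.01, 3.01, 3.01].

## Interface

Orientations are given as a rotation vector (axis times angle).
In Python, from workcell import ctrl gives the robot as it stands.
- The arm moves only by the tool servo_tool, never from a script. Its argument "plan" is a list of rows, each a list of 7 numbers: the shift along the tool's x, y, z in cm, then the turn, a rotation vector about the tool's x, y, z in degrees, then the closure, from 0 (fully open) to 1 (shut). In form: [[dx, dy, dz, rx, ry, rz, fingers], ...]. A call has 1 to 20 rows; each row shifts and turns the commanded pose from where the row before left it, along the tool's axes as they then stand; what a row does not reach is not made up. A row lasts 1/10 s, in which the tool goes at most 50 mm and 8.59 degrees, less where a joint would pass 70% of its speed; a pose out of reach is approached as far as the arm can. A call with a gripper value outside its range is refused whole. The fingers move at their own pace and stop on an object; the grip force is fixed at half the most. Time passes only in rows, so rows that do not move let the fingers close. It gives the time, the measured TCP pose, the force, the opening and the grip force at its end, in the units of the state.
- ctrl.observe(): the state, without advancing time (a new reading comes with each control period).
- ctrl.read_camera(name): name is "scene" or "top"; returns (picture, depth): 400x640x3 uint8, red, green, blue; 400x640 float32, m along the optical axis (not along the pixel's ray), 0 where there is no reading.
- ctrl.camera_info(name): a dict with "camera_matrix" (3x3 intrinsics, pixels), "position" and "orientation" of the camera in the world. Camera axes: x right, y down, z forward; pixel columns grow to the right and rows downward; lengths in m; the calibration is good to about 2 mm. A picture is of the moment at which its call begins. camera_info takes no time and is no camera call.
- ctrl.finish_job(): hands the job in; it is judged then, once.
Trained networks look in the newest picture that a camera, given by its name, has taken for a name from the list of things; names that differ only in an ending like _2 or _b are one class to them, and where a whole thing is asked for, a point or a joint stands for the part that bears it (a point fixed in the world has none). Each returns a list of dicts, best first, with "confidence" (0 to 1); they miss things now and then, are a little off and sometimes report something else, mostly with a low value. They report only what shows in the picture. A call takes as long as a camera call. They do not tell look-alikes from the thing itself.
- ctrl.regions_of(camera, query): "region" (400x640 bool, what is visible of it) and "point" ([column, row] in pixels, amid what is visible of it).
- ctrl.tip_of(camera, query): "point" ([column, row] in pixels: a listed point, or the origin of a listed thing).
The state is a dict: "time_s": time; "q": joint angles; "joint_vel": joint speeds; "joint_efforts": joint torques, N m; "eef_pos": TCP position; "tcp_rot": TCP orientation; "wrist_force": force on the tool from outside, world axes, zero at the start; "torque": the same for the moment, N m; "opening": opening from 0.0 (shut) to 1.0 (fully open); "grasp_force": force on a finger pad.
Only numpy, scipy, OpenCV 4.12 (cv2) and the standard library are available. Lean on these libraries where they do the work, as an engineer would, in place of code of your own. Each camera call takes 0.05 s, during which the arm holds its last target. There are 200 camera calls.

## Task

Set up a leak test: take the orange-handled shutter blade out of its white stand, slide it edgewise all the way down into the slot of the grey test block and let go of it. Then take the black knob of the plunger and draw the rod straight up, without forcing it sideways, until the red band is just fully out of the bore (no more than about 10 mm of bare steel showing below the band) and keep holding it there, still, with the rod's end left in the bore: the program finishes while holding. Leave the vials, marker and petri dish alone.

Things in the scene. Friction and masses are not known exactly. Their poses are not given: they have to be found in the camera images.
- fixture: Fixed test block: grey metal block 60 (x) x 150 (y) x 80 (z) mm on a blue flange 100 x 180 x 8 mm, small brass port and round dial on its -x face (sticking out up to 18 mm). Origin: centre of the underside on the worktop; z up. At y = -38 mm of its frame the top has the slot, at y = +42 mm the bore.
- slot_mouth (a point): Centre of the slot's mouth in the block's flat top, 80 mm above the worktop; axes as the block's. The slot is 53.5 mm long along y, 9 mm wide along x, 70 mm deep.
- bore_mouth (a point): Centre of the bore's mouth in the block's top, 80 mm above the worktop; axes as the block's. Vertical blind bore, diameter 17.5 mm, 70 mm deep.
- plunger: Loose upright plunger, 0.2 kg, standing on the bottom of the bore at the start. Origin: centre of the rod's foot, z along the rod. Steel rod diameter 16 mm, z = 0 to 86 mm; red band round it z = 30 to 40 mm (hidden in the bore at the start); black round knob diameter 28 mm, z = 86 to 118 mm. At the start the foot is 70 mm below the mouth.
- band_edge (a point): Point on the plunger's axis at the lower edge of the red band, 30 mm above the foot. It is 40 mm below the bore's mouth at the start, and comes level with the mouth after 40 mm of lift.
- stand: Fixed white parking stand for the blade, 50 (x) x 84 (y) x 38 (z) mm. Origin: centre of the underside; slot in its top along y, 53.5 x 9 mm, 30 mm deep, at the centre.
- shutter: Loose shutter blade, 0.09 kg, upright in the stand at the start. Origin: centre of its lower edge (then 8 mm above the worktop), z up, y along its width, x through its thickness. Steel tongue 6.5 x 50 mm (x, y), z = 0 to 42 mm; steel shoulder 18 x 62 mm, z = 42 to 48; orange grip 12 x 52 mm, z = 48 to 76, gripped from above across x. Either way round is right.
- shoulder (a point): Centre of the underside of the blade's shoulder, 42 mm above its lower edge; it stops on the block's top, level with the slot's mouth, when the blade is home.
- vial_0: White vial with a green cap, 26 x 26 x 49 mm, bystander. Origin: centre of the underside.
- vial_3: Brown vial with a purple cap, 26 x 26 x 49 mm, bystander. Origin: centre of the underside.
- marker_1: Marker with a red cap lying behind the block, 128 x 12 x 12 mm, bystander. Origin: centre of the underside, x along its length.
- petri_dish_1: Pink petri dish, diameter 83 mm, 17 mm high, bystander. Origin: centre of the underside.
Mind the look-alikes: they are no part of the job. What is shaped like the shutter but blue is not meant.

How it is judged:
By the outcome, as a careful person would: the job done as asked, in the order asked, and still so for the second after the job is handed in, while the arm keeps its last pose, push and grip.
It also fails if it takes over 54 s, if anything falls off the work surface, if the arm or the gripper's body presses on something with over 40 N, if the wrist force passes 120 N, or if a joint passes its speed limit or range.

## Working session

There is one attempt and no reset: what is moved stays moved. The work goes in short steps, Python scripts to look and compute and a tool call to move; the robot and the scene stay as the last step left them, time stands still between calls to the robot, and variables do not carry over. Pictures are saved under pics/ and viewed, at most 10 in all, crops included, and the job is handed in when it is done.

Besides the shell and the picture viewer there is one more tool, called as name([rows], argument=value, ...), one row to a line, values as JSON. servo_tool: Moves the arm, as the interface text tells. Its arguments: {"type":"object","properties":{"plan":{"type":"array","items":{"type":"array","items":{"type":"number"}}}},"required":["plan"]}

```bash
mkdir -p pics; cat > h.py <<'E'
import numpy as np, cv2
from scipy.spatial.transform import Rotation as R
from workcell import ctrl
def cam(n):
    i=ctrl.camera_info(n); o=np.array(i["orientation"],float)
    M=o if o.shape==(3,3) else (R.from_rotvec(o).as_matrix() if o.size==3 else R.from_quat(o).as_matrix())
    return np.array(i["camera_matrix"]),np.array(i["position"]),M
def cloud(n,d):
    K,p,M=cam(n); v,u=np.mgrid[:400,:640]
    c=np.stack([(u-K[0,2])/K[0,0]*d,(v-K[1,2])/K[1,1]*d,d],-1)
    return c@M.T+p
def atz(n,px,z):
    K,p,M=cam(n); r=M@np.linalg.inv(K)@np.array([px[0],px[1],1.])
    return p+r*(z-p[2])/r[2]
def proj(n,P):
    K,p,M=cam(n); c=K@(M.T@(np.array(P)-p)); return c[:2]/c[2]
E
python3 - <<'E'
from h import *
s=ctrl.observe(); print({k:np.round(v,3) for k,v in s.items()}, ctrl.tip_extent)
for n in("top","scene"):
    print(n,ctrl.camera_info(n))
    im,d=ctrl.read_camera(n); cv2.imwrite(f"pics/{n}0.png",im[:,:,::-1]); np.save(n+"_d",d); P=cloud(n,d)
    for q,z in(("shutter",None),("stand",None),("fixture",None),("plunger",None)):
        for r in ctrl.regions_of(n,q)[:3]:
            m=r["region"]&(d>0); X=P[m]; print(q,round(r["confidence"],2),np.round(r["point"]),m.sum(),np.round(np.percentile(X,[2,50,98],axis=0),3).tolist())
    for q,z in(("slot_mouth",.08),("bore_mouth",.08),("shoulder",.05),("shutter",.008),("stand",0),("fixture",0)):
        for r in ctrl.tip_of(n,q)[:3]: print("tip",q,round(r["confidence"],2),np.round(r["point"]),np.round(atz(n,r["point"],z),4))
E
```

```text
{'time_s': np.float64(0.0), 'q': array([-1.201,  0.494,  1.346,  0.   ,  1.303, -0.096]), 'joint_vel': array([-0.   , -0.001, -0.001, -0.001, -0.   , -0.   ]), 'joint_efforts': array([ 3.0000e-03, -8.8213e+01, -3.8387e+01,  0.0000e+00,  1.0000e-02,
        0.0000e+00]), 'eef_pos': array([ 0.281, -0.558,  0.248]), 'tcp_rot': array([-3.056, -0.725,  0.   ]), 'wrist_force': array([-0.016,  0.239, -0.733]), 'torque': array([-0.016, -0.025,  0.009]), 'grasp_force': np.float64(0.0), 'opening': np.float64(1.002)} 0.017
top {'camera_matrix': array([[414.91177789,   0.        , 321.1434535 ],
       [  0.        , 414.91177789, 196.63919047],
       [  0.        ,   0.        ,   1.        ]]), 'position': array([0.48817449, 0.01002981, 0.9363995 ]), 'orientation': array([-2.15713281,  2.21889938, -0.05946239])}
shutter 0.8 [366. 252.] 252 [[0.405, -0.104, -0.002], [0.425, -0.073, 0.073], [0.439, -0.048, 0.078]]
shutter 0.72 [422. 255.] 262 [[0.397, -0.22, 0.041], [0.408, -0.188, 0.081], [0.415, -0.163, 0.085]]
stand 0.84 [422. 254.] 798 [[0.381, -0.247, -0.002], [0.411, -0.189, 0.037], [0.43
[... 1696 characters left out ...]
0.197, 0.081]]
plunger 0.59 [303. 228.] 219 [[0.491, 0.14, 0.084], [0.498, 0.155, 0.119], [0.515, 0.163, 0.129]]
plunger 0.21 [413. 211.] 274 [[0.388, -0.182, -0.001], [0.412, -0.152, 0.029], [0.434, -0.147, 0.041]]
tip slot_mouth 0.6 [324. 215.] [0.5268 0.0606 0.08  ]
tip bore_mouth 0.9 [304. 236.] [0.5119 0.1426 0.08  ]
tip shoulder 0.64 [424. 199.] [ 0.4033 -0.1898  0.05  ]
tip shoulder 0.61 [390. 217.] [ 0.4249 -0.0726  0.05  ]
tip shutter 0.76 [388. 230.] [ 0.4237 -0.0694  0.008 ]
tip shutter 0.59 [421. 211.] [ 0.4048 -0.1888  0.008 ]
tip stand 0.83 [423. 213.] [ 0.4019 -0.1952  0.    ]
tip stand 0.71 [243. 243.] [0.6583 0.2083 0.    ]
tip fixture 0.78 [314. 251.] [0.5139 0.1069 0.    ]
```

View pics/top0.png

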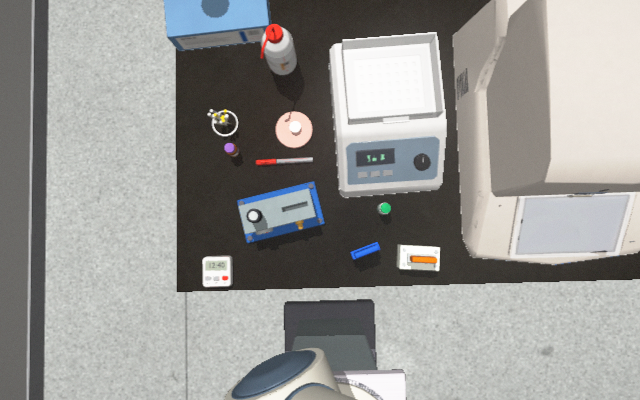

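```bash
python3 - <<'E'
from h import *
a=cv2.imread("pics/scene0.png")
t=cv2.imread("pics/top0.png")[180:300,230:470]
t=cv2.resize(t,(800,400),interpolation=2); s=cv2.resize(a[140:300,220:480],(800,492),interpolation=2)
cv2.imwrite("pics/crop_t.png",t); cv2.imwrite("pics/crop_s.png",s)
# refined geometry from top cloud
P=cloud("top",np.load("top_d.npy"))
im=cv2.imread("pics/top0.png").astype(int)
def rect(m,l):
    X=P[m]; r=cv2.minAreaRect(X[:,:2].astype(np.float32)*1000); print(l,m.sum(),np.round(np.median(X[:,2]),4),r)
x,y,z=P[...,0],P[...,1],P[...,2]
rect((abs(z-.08)<.006)&(x>.44)&(x<.6)&(y>0)&(y<.21),"blocktop")
rect((abs(z-.038)<.006)&(x>.36)&(x<.46)&(y>-.26)&(y<-.13),"standtop")
b,g,r=im[...,0],im[...,1],im[...,2]
o=(r>150)&(b<100)&(g<180)&(r-g>40)&(z>.06)&(x>.36)&(x<.46)&(y>-.26)&(y<-.12)
rect(o,"grip")
rect((z>.12)&(x>.45)&(x<.55)&(y>.1)&(y<.2),"knob")
E
```

```text
blocktop 1818 0.0795 ((513.4175415039062, 106.6720199584961), (60.065147399902344, 150.0063018798828), 12.441656112670898)
standtop 672 0.0374 ((405.2292785644531, -193.5267333984375), (84.99144744873047, 50.25619125366211), 85.48648834228516)
grip 149 0.083 ((405.329833984375, -192.0421600341797), (49.74309539794922, 11.819195747375488), 84.85315704345703)
knob 158 0.1279 ((503.75616455078125, 146.9143524169922), (26.04286003112793, 25.3632869720459), 88.35285949707031)
```

Top picture: the orange grip in the white stand is at (424,259). The loose blue look-alike is at (366,251). The grey block's port is at (299,225), facing the robot, with the slot at (295,207) and the knob at (254,215). The candidates for the shutter are orange (424,259) and blue (366,251); the orange one in the white stand fits. I'll confirm this in a crop.

View pics/crop_t.png

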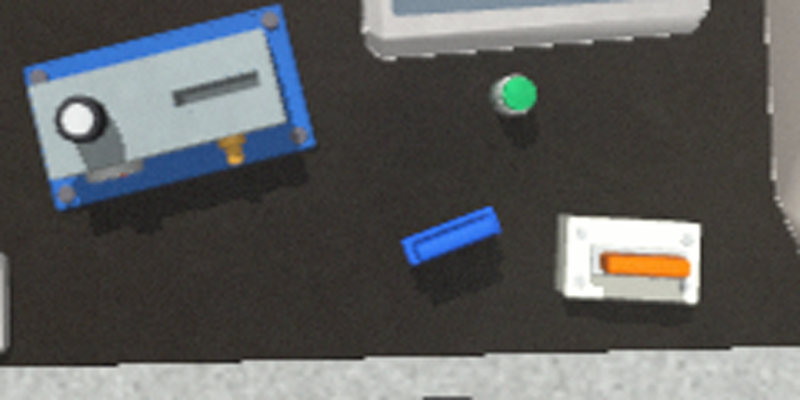

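View pics/crop_s.png

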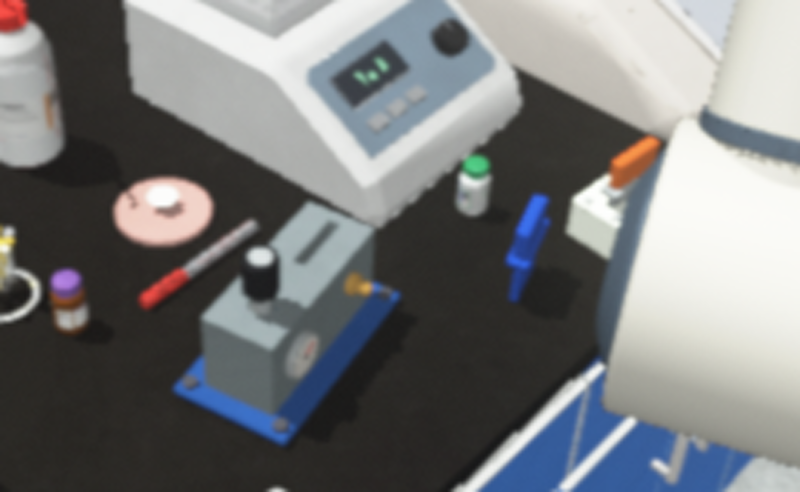

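```bash
cat >> h.py <<'E'
def go(target,yaw_closing):
    """shift (tool frame, cm) and turn (deg about tool z) to reach target with tool down, closing line at yaw (deg, world)"""
    s=ctrl.observe(); T=R.from_rotvec(s["tcp_rot"]); M=T.as_matrix()
    best=None
    for k in(0,180):
        a=np.radians(yaw_closing+k); y=np.array([np.cos(a),np.sin(a),0]); z=np.array([0,0,-1.]); G=np.stack([np.cross(y,z),y,z],1)
        rv=np.degrees((T.inv()*R.from_matrix(G)).as_rotvec())
        if best is None or np.linalg.norm(rv)<np.linalg.norm(best): best=rv
    print("t",s["time_s"].round(2),"pos",s["eef_pos"].round(4),"shift cm",(M.T@(np.array(target)-s["eef_pos"])*100).round(2),"rot",best.round(2),"q",s["q"].round(2),"F",s["wrist_force"].round(1),"open",round(float(s["opening"]),3),"gf",round(float(s["grasp_force"]),1)); print(M.round(3).tolist())
E
python3 - <<'E'
from h import *
go([.405,-.192,.25],-4.7)
P=np.concatenate([cloud(n,np.load(n+"_d.npy")).reshape(-1,3) for n in("top","scene")])
for y0 in np.arange(-.7,.3,.05):
  row=[]
  for x0 in np.arange(.2,.7,.05):
    m=(P[:,0]>=x0)&(P[:,0]<x0+.05)&(P[:,1]>=y0)&(P[:,1]<y0+.05)&(P[:,2]<.8)
    row.append(round(float(P[m,2].max()),2) if m.sum()>3 else None)
  print(round(y0,2),row)
E
```

```text
Traceback (most recent call last):
  File "h.py", line 25, in go
    print("t",s["time_s"].round(2),"pos",s["eef_pos"].round(4),"shift cm",(M.T@(np.array(target)-s["eef_pos"])*100).round(2),"rot",best.round(2),"q",s["q"].round(2),"F",s["wrist_force"].round(1),"open",round(float(s["opening"]),3),"gf",round(float(s["grasp_force"]),1)); print(M.round(3).tolist())
              ^^^^^^^^^^^^^^^^^
AttributeError: 'float' object has no attribute 'round'
```

The crops confirm it: the orange blade sits in the white stand at crop (645,265), and the blue one stands free on the table at (450,235) and stays put. The slot is at (215,88), clear of the knob at (80,120).

```bash
sed -i 's/s\["time_s"\].round(2)/round(s["time_s"],2)/' h.py
python3 - <<'E'
from h import *
go([.405,-.192,.25],-4.7)
P=np.concatenate([cloud(n,np.load(n+"_d.npy")).reshape(-1,3) for n in("top","scene")])
for y0 in np.arange(-.7,.3,.05):
  row=[]
  for x0 in np.arange(.2,.7,.05):
    m=(P[:,0]>=x0)&(P[:,0]<x0+.05)&(P[:,1]>=y0)&(P[:,1]<y0+.05)&(P[:,2]<.8)
    row.append(round(float(P[m,2].max()),2) if m.sum()>3 else None)
  print(round(y0,2),row)
E
```

```text
t 1.1 pos [ 0.2807 -0.5584  0.2483] shift cm [ 27.56 -27.16  -0.17] rot [ -0.    -0.   -58.61] q [-1.2   0.49  1.35  0.    1.3  -0.1 ] F [ 0.5 -0.7 -0.5] open 0.995 gf 0.0
[[0.893, 0.449, -0.0], [0.449, -0.893, 0.0], [0.0, -0.0, -1.0]]
-0.7 [-0.81, None, 0.0, 0.0, 0.06, None, None, None, None, None]
-0.65 [-0.81, None, 0.33, 0.05, 0.08, 0.1, 0.29, 0.32, 0.32, 0.32]
-0.6 [0.5, 0.41, 0.48, 0.05, 0.08, 0.11, 0.29, 0.31, 0.32, 0.32]
-0.55 [0.51, 0.51, 0.5, 0.05, 0.08, 0.11, 0.29, 0.31, 0.32, 0.32]
-0.5 [0.35, 0.35, 0.0, 0.05, 0.08, 0.11, 0.29, 0.31, 0.32, 0.32]
-0.45 [-0.81, None, 0.0, 0.05, 0.08, 0.11, 0.29, 0.31, 0.32, 0.32]
-0.4 [-0.81, None, 0.0, 0.05, 0.08, 0.11, 0.29, 0.31, 0.32, 0.32]
-0.35 [-0.81, -0.81, 0.0, 0.0, 0.08, 0.1, 0.29, 0.31, 0.31, 0.32]
-0.3 [-0.81, -0.81, 0.0, 0.0, 0.07, 0.09, 0.1, 0.1, 0.1, 0.1]
-0.25 [-0.81, -0.81, 0.0, 0.08, 0.09, 0.0, 0.03, 0.11, 0.12, 0.19]
-0.2 [-0.81, -0.81, 0.0, 0.08, 0.09, 0.0, 0.04, 0.11, 0.13, 0.19]
-0.15 [0.59, -0.81, 0.0, 0.04, 0.07, 0.03, 0.05, 0.1, 0.13, 0.19]
-0.1 [0.6, 0.59, 0.0, 0.0, 0.08, 0.0, 0.06, 0.1, 0.13, 0.19]
-0.05 [0.6, 0.6, 0.0, 0.0, 0.07, 0.0, 0.06, 0.1, 0.13, 0.19]
0.0 [0.52, 0.51, 0.0, 0.0, 0.0, 0.08, 0.08, 0.08, 0.01, 0.01]
0.05 [0.42, 0.37, 0.0, 0.0, 0.0, 0.08, 0.09, 0.08, 0.01, 0.02]
0.1 [0.34, 0.32, 0.0, 0.0, 0.0, 0.13, 0.13, 0.01, 0.02, 0.01]
0.15 [0.32, None, 0.0, 0.0, 0.01, 0.13, 0.13, 0.01, 0.03, 0.05]
0.2 [-0.81, None, 0.0, 0.02, 0.02, 0.0, 0.01, 0.0, 0.05, 0.05]
0.25 [-0.81, None, 0.0, 0.02, 0.02, 0.0, 0.0, 0.0, 0.0, 0.0]
```

servo_tool([
  [2.3, -2.26, 0, 0, 0, 0, 0.5],
  [2.3, -2.26, 0, 0, 0, 0, 0.5],
  [2.3, -2.26, 0, 0, 0, 0, 0.5],
  [2.3, -2.26, 0, 0, 0, 0, 0.5],
  [2.3, -2.26, 0, 0, 0, 0, 0.5],
  [2.3, -2.26, 0, 0, 0, 0, 0.5],
  [2.3, -2.26, 0, 0, 0, 0, 0.5],
  [2.3, -2.26, 0, 0, 0, 0, 0.5],
  [2.3, -2.26, 0, 0, 0, 0, 0.5],
  [2.3, -2.26, 0, 0, 0, 0, 0.5],
  [2.3, -2.26, 0, 0, 0, 0, 0.5],
  [2.3, -2.26, 0, 0, 0, 0, 0.5],
  [0, 0, 0, 0, 0, -7.33, 0.5],
  [0, 0, 0, 0, 0, -7.33, 0.5],
  [0, 0, 0, 0, 0, -7.33, 0.5],
  [0, 0, 0, 0, 0, -7.33, 0.5],
  [0, 0, 0, 0, 0, -7.33, 0.5],
  [0, 0, 0, 0, 0, -7.33, 0.5],
  [0, 0, 0, 0, 0, -7.33, 0.5],
  [0, 0, 0, 0, 0, -7.33, 0.5],
])

```text
time_s: 3.1
eef_pos: [0.4055, -0.1922, 0.2484]
tcp_rot: [2.304, 2.135, 0.0]
wrist_force: [0.6, 0.1, 0.1]
opening: 0.497
grasp_force: 0.0
```

```bash
python3 - <<'E'
from h import *
print(ctrl.tip_extent)
go([.4053,-.192,.077],-4.8)
im,d=ctrl.read_camera("scene"); cv2.imwrite("pics/s1.png",cv2.resize(im[100:260,300:560],(780,480))[:,:,::-1])
E
```

```text
0.017
t 3.1 pos [ 0.4055 -0.1922  0.2484] shift cm [ 0.02 -0.03 17.14] rot [0.01 0.01 0.43] q [-0.58  0.25  1.76 -0.    1.14 -0.5 ] F [0.6 0.1 0.1] open 0.497 gf 0.0
[[0.076, 0.997, 0.0], [0.997, -0.076, -0.0], [-0.0, 0.0, -1.0]]
```

servo_tool([
  [0.02, -0.03, 2.5, 0, 0, 0.43, 0.5],
  [0, 0, 3, 0, 0, 0, 0.5],
  [0, 0, 3, 0, 0, 0, 0.5],
  [0, 0, 3, 0, 0, 0, 0.5],
  [0, 0, 2, 0, 0, 0, 0.5],
  [0, 0, 1.5, 0, 0, 0, 0.5],
  [0, 0, 1.2, 0, 0, 0, 0.5],
  [0, 0, 0.9, 0, 0, 0, 0.5],
  [0, 0, 0, 0, 0, 0, 0.5],
  [0, 0, 0, 0, 0, 0, 0.7],
  [0, 0, 0, 0, 0, 0, 0.8],
  [0, 0, 0, 0, 0, 0, 0.9],
  [0, 0, 0, 0, 0, 0, 1],
  [0, 0, 0, 0, 0, 0, 1],
  [0, 0, 0, 0, 0, 0, 1],
  [0, 0, 0, 0, 0, 0, 1],
])

```text
time_s: 4.75
eef_pos: [0.4055, -0.1921, 0.078]
tcp_rot: [2.317, 2.119, 0.001]
wrist_force: [-1.2, -0.2, 6.8]
opening: 0.129
grasp_force: 58.6
```

```bash
python3 - <<'E'
from h import *
go([.4053,-.192,.077],-4.8)
im,d=ctrl.read_camera("scene"); cv2.imwrite("pics/s2.png",cv2.resize(im[100:260,300:560],(780,480))[:,:,::-1])
E
```

```text
t 4.75 pos [ 0.4055 -0.1921  0.078 ] shift cm [ 0.01 -0.03  0.1 ] rot [ 0.07  0.03 -0.32] q [-0.58  0.53  1.95  0.    0.66 -0.49] F [-1.2 -0.2  6.8] open 0.129 gf 58.6
[[0.089, 0.996, 0.001], [0.996, -0.089, -0.001], [-0.001, 0.001, -1.0]]
```

servo_tool([
  [0, 0, -0.3, 0, 0, 0, 1],
  [0, 0, -0.7, 0, 0, 0, 1],
  [0, 0, -1, 0, 0, 0, 1],
  [0, 0, -1.5, 0, 0, 0, 1],
  [0, 0, -2, 0, 0, 0, 1],
  [0, 0, -2.5, 0, 0, 0, 1],
  [0, 0, -2.5, 0, 0, 0, 1],
  [0, 0, -2, 0, 0, 0, 1],
  [0, 0, 0, 0, 0, 0, 1],
])

```text
time_s: 5.7
eef_pos: [0.4062, -0.1925, 0.2052]
tcp_rot: [2.315, 2.117, 0.002]
wrist_force: [0.5, -0.5, -2.1]
opening: 0.123
grasp_force: 58.6
```

```bash
python3 - <<'E'
from h import *
go([.5216,.0696,.20],12.4)
E
```

```text
t 5.7 pos [ 0.4062 -0.1925  0.2052] shift cm [27.14  9.16  0.5 ] rot [  0.22   0.17 -17.5 ] q [-0.58  0.3   1.82  0.    1.01 -0.49] F [ 0.5 -0.5 -2.1] open 0.123 gf 58.6
[[0.089, 0.996, 0.004], [0.996, -0.089, -0.003], [-0.002, 0.004, -1.0]]
```

servo_tool([
  [1.4, 0.46, 0, 0, 0, 0, 1],
  [2.6, 0.87, 0, 0, 0, 0, 1],
  [2.6, 0.87, 0, 0, 0, 0, 1],
  [2.6, 0.87, 0, 0, 0, 0, 1],
  [2.6, 0.87, 0, 0, 0, 0, 1],
  [2.6, 0.87, 0, 0, 0, 0, 1],
  [2.6, 0.87, 0, 0, 0, 0, 1],
  [2.6, 0.87, 0, 0, 0, 0, 1],
  [2.6, 0.87, 0, 0, 0, 0, 1],
  [2.6, 0.87, 0, 0, 0, 0, 1],
  [1.6, 0.53, 0, 0, 0, 0, 1],
  [0.7, 0.3, 0, 0, 0, 0, 1],
  [0, 0, 0, 0, 0, -4, 1],
  [0, 0, 0, 0, 0, -5, 1],
  [0, 0, 0, 0, 0, -5, 1],
  [0, 0, 0, 0, 0, -3.5, 1],
  [0, 0, 0, 0, 0, 0, 1],
  [0, 0, 0, 0, 0, 0, 1],
])

```text
time_s: 7.5
eef_pos: [0.5199, 0.0695, 0.2022]
tcp_rot: [-1.971, -2.446, 0.0]
wrist_force: [0.2, 0.3, 0.1]
opening: 0.123
grasp_force: 58.6
```

```bash
python3 - <<'E'
from h import *
go([.5216,.0696,.18],12.4)
im,d=ctrl.read_camera("scene"); np.save("s3d",d); cv2.imwrite("pics/s3full.png",im[:,:,::-1])
for q in("shutter","fixture","plunger"):
    for r in ctrl.regions_of("scene",q)[:2]: print(q,r["confidence"],r["point"])
for q in("shutter","shoulder","slot_mouth","bore_mouth"):
    for r in ctrl.tip_of("scene",q)[:2]: print("tip",q,r["confidence"],r["point"])
cv2.imwrite("pics/s3.png",cv2.resize(im[120:280,230:430],(800,600)[:1]+(640,))[:600,:,::-1])
K=cam("scene")
print("slot mouth proj",proj("scene",[.5216,.0696,.08]))
# expected pose of blade corners
s=ctrl.observe();T=R.from_rotvec(s["tcp_rot"]).as_matrix();p=s["eef_pos"]
for a in(-25,25):
  for z in(70,28): print(a,z,proj("scene",p+T@np.array([a,0,z])/1000))
E
```

```text
t 7.5 pos [0.5199 0.0695 0.2022] shift cm [-0.03  0.17  2.22] rot [-0.02 -0.   -0.14] q [ 0.02  0.41  1.65 -0.    1.08 -0.19] F [0.2 0.3 0.1] open 0.123 gf 58.6
[[-0.212, 0.977, -0.0], [0.977, 0.212, -0.0], [0.0, -0.0, -1.0]]
shutter 0.72 [390.1, 215.1]
shutter 0.69 [321.2, 194.1]
fixture 0.77 [312.0, 247.7]
plunger 0.6 [303.4, 230.3]
plunger 0.34 [315.3, 247.3]
tip shutter 0.69 [385.7, 230.2]
tip shutter 0.62 [323.3, 204.6]
tip shoulder 0.59 [324.4, 188.3]
tip shoulder 0.46 [392.2, 218.4]
tip slot_mouth 0.8 [323.9, 215.3]
tip bore_mouth 0.71 [304.6, 238.0]
slot mouth proj [322.69730657 217.87497674]
-25 70 [328.96505476 195.35528649]
-25 28 [329.43286716 180.98360163]
25 70 [317.72791648 207.47601691]
25 28 [317.89188978 192.95286281]
```

View pics/s3.png

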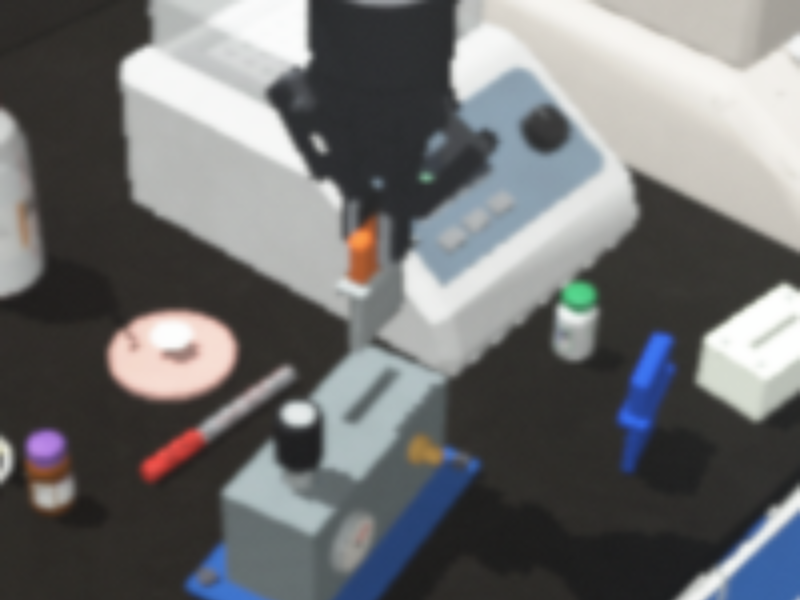

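The blade hangs straight in the jaws (crop 365,290). The slot's mouth is at crop (371,396), where my estimate projects. Next I'll refine the slot to sub-pixel from both views.

```bash
python3 - <<'E'
from h import *
yaw=np.radians(12.4); ex=np.array([np.cos(yaw),np.sin(yaw)]); ey=np.array([-ex[1],ex[0]]); c=np.array([.5216,.0696])
def metric(n,f):
    # rectified view of the plane z=.08 around slot, 0.25 mm / px ; cols = block y, rows = block x
    im=cv2.cvtColor(cv2.imread(f),cv2.COLOR_BGR2GRAY).astype(np.float32)
    a,b=np.meshgrid(np.arange(-36,36,.25),np.arange(-14,14,.25))
    W=c+(a[...,None]*ey+b[...,None]*ex)/1000
    K,p,M=cam(n); Q=np.concatenate([W,np.full(W.shape[:2]+(1,),.08)],-1)-p; q=Q@M@K.T; uv=(q[...,:2]/q[...,2:]).astype(np.float32)
    g=cv2.remap(im,uv[...,0],uv[...,1],cv2.INTER_CUBIC)
    bg=np.percentile(g,80); w=np.clip(bg-g-15,0,None); 
    w[np.abs(b)>11]=0
    m=(w>0.5*np.percentile(w[w>0],95)).astype(np.uint8)
    k,l,st,ce=cv2.connectedComponentsWithStats(m); i=1+np.argmax(st[1:,4]); ys,xs=np.where(l==i)
    r=cv2.minAreaRect(np.stack([a[ys,xs],b[ys,xs]],1).astype(np.float32))
    print(n,"bg",bg,"centroid y,x mm",a[ys,xs].mean().round(2),b[ys,xs].mean().round(2),"rect",r)
    cv2.imwrite("pics/rect_%s.png"%n,np.clip(np.kron(g,np.ones((2,2))),0,255))
metric("top","pics/top0.png"); metric("scene","pics/scene0.png"); metric("scene","pics/s3full.png")
E
python3 -c "
import cv2,numpy as np
a=[cv2.imread('pics/rect_%s.png'%n) for n in('top','scene')]; cv2.imwrite('pics/rect.png',np.vstack(a))"
```

```text
top bg 189.27333 centroid y,x mm 1.09 0.31 rect ((0.5004138946533203, 0.05606269836425781), (9.755250930786133, 54.05000686645508), 89.5787124633789)
scene bg 177.02867 centroid y,x mm 2.93 -0.58 rect ((2.375, -0.75), (9.0, 51.75), 90.0)
scene bg 187.07307 centroid y,x mm 2.91 -0.56 rect ((2.375, -0.625), (8.75, 51.75), 90.0)[ WARN:0@0.585] global loadsave.cpp:1063 imwrite_ Unsupported depth image for selected encoder is fallbacked to CV_8U.
```

View pics/rect.png

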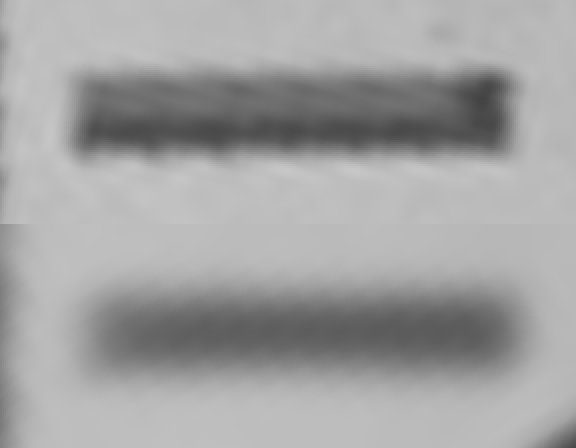

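servo_tool([
  [0.02, 0.1, 0.5, 0, 0, 0, 1],
  [0, 0.09, 1.2, 0, 0, 0, 1],
  [0, 0, 1.5, 0, 0, 0, 1],
  [0, 0, 1.1, 0, 0, 0, 1],
  [0, 0, 0.5, 0, 0, 0, 1],
  [0, 0, 0, 0, 0, 0, 1],
])

```text
time_s: 8.5
eef_pos: [0.5216, 0.0705, 0.1534]
tcp_rot: [-1.968, -2.447, 0.002]
wrist_force: [-0.6, 0.0, -0.5]
opening: 0.128
grasp_force: 58.6
```

```bash
python3 - <<'E'
from h import *
go([.5216,.0701,.15],12.5)
im,d=ctrl.read_camera("scene"); 
s=ctrl.observe();T=R.from_rotvec(s["tcp_rot"]).as_matrix();p=s["eef_pos"]
x0,y0,f=285,165,10
b=cv2.resize(im[y0:y0+60,x0:x0+80],None,fx=f,fy=f,interpolation=cv2.INTER_CUBIC)[:,:,::-1].copy()
def L(pts,col):
    q=np.array([(proj("scene",P)-[x0,y0]+.5)*f for P in pts]).astype(int); cv2.polylines(b,[q],False,col,1)
t=lambda x,y,z:p+T@np.array([x,y,z])/1000
L([t(25,-3.25,28),t(25,-3.25,70),t(-25,-3.25,70)],(0,0,255)); L([t(25,3.25,28),t(25,3.25,70),t(25,-3.25,70)],(0,0,255))
L([t(31,-9,28),t(31,9,28),t(31,9,22),t(31,-9,22),t(31,-9,28),t(-31,-9,28)],(0,255,255))
c=np.array([.5216,.0701,.08]);ex=np.array([.9763,.2164,0]);ey=np.array([-.2164,.9763,0])
L([c+(a*ey+k*ex)/1000 for a,k in((26.75,4.5),(26.75,-4.5),(-26.75,-4.5),(-26.75,4.5),(26.75,4.5))],(0,255,0))
cv2.imwrite("pics/s4.png",b)
E
```

```text
t 8.5 pos [0.5216 0.0705 0.1534] shift cm [-0.04 -0.01  0.34] rot [-0.09 -0.02 -0.1 ] q [ 0.02  0.48  1.7   0.    0.97 -0.2 ] F [-0.6  0.  -0.5] open 0.128 gf 58.6
[[-0.215, 0.977, -0.002], [0.977, 0.215, -0.0], [0.0, -0.002, -1.0]]
```

View pics/s4.png

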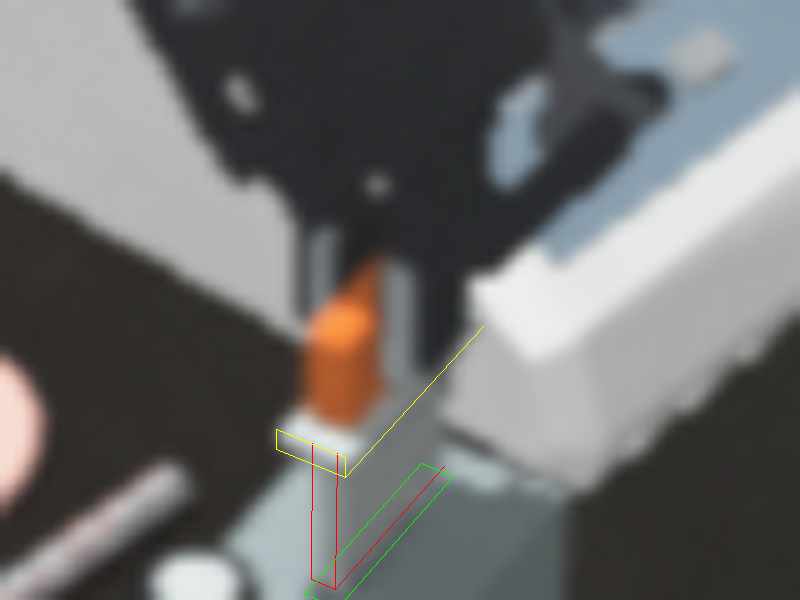

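```bash
python3 - <<'E'
from h import *
from scipy.optimize import least_squares
im,d=ctrl.read_camera("scene"); 
s=ctrl.observe();T=R.from_rotvec(s["tcp_rot"]).as_matrix();p=s["eef_pos"]
t=lambda x,y,z:p+T@np.array([x,y,z])/1000
x0,y0,f=300,195,16
b=cv2.resize(im[y0:y0+37,x0:x0+45],None,fx=f,fy=f,interpolation=cv2.INTER_CUBIC)[:,:,::-1].copy()
def L(P,col):
    q=(proj("scene",P)-[x0,y0]+.5)*f; cv2.circle(b,tuple(int(v) for v in q),2,col,-1); return
for y in(-9,9):
  for z in(22,28): L(t(31,y,z),(0,255,255))
for y in(-6,6): L(t(26,y,22),(255,0,255)); 
for y in(-3.25,3.25):L(t(25,y,70),(0,0,255)); L(t(25,y,28),(0,0,255))
c=np.array([.5216,.0701,.08]);ex=np.array([.9763,.2164,0]);ey=np.array([-.2164,.9763,0])
for a,k in((26.75,4.5),(26.75,-4.5),(-26.75,-4.5)):L(c+(a*ey+k*ex)/1000,(0,255,0))
# block top corners from estimated block pose
o=np.array([.5134,.1067,.08])
for a,k in((75,-30),(-75,-30),(75,30)):L(o+(a*ey+k*ex)/1000,(255,255,0))
cv2.imwrite("pics/s5.png",b)
print("px per mm: y",(proj("scene",t(1,0,70))-proj("scene",t(0,0,70))).round(3),"x",(proj("scene",t(0,1,70))-proj("scene",t(0,0,70))).round(3),"z",(proj("scene",t(0,0,71))-proj("scene",t(0,0,70))).round(3))
E
```

```text
px per mm: y [-0.219  0.245] x [-0.366 -0.152] z [-0.007  0.315]
```

View pics/s5.png

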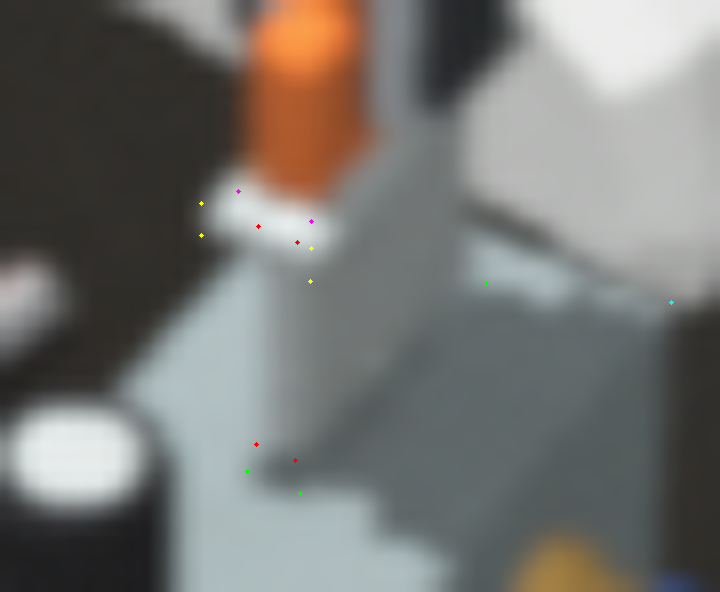

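Blade and slot line up to within about 1 mm: the tongue's end is over the slot's end at crop (285,470). I'll go down gently and feel for contact.

servo_tool([
  [-0.02, 0, 0.15, 0, 0, 0, 1],
  [0, 0, 0.15, 0, 0, 0, 1],
  [0, 0, 0.15, 0, 0, 0, 1],
  [0, 0, 0.15, 0, 0, 0, 1],
  [0, 0, 0, 0, 0, 0, 1],
])

```text
time_s: 9.1
eef_pos: [0.5219, 0.0703, 0.1481]
tcp_rot: [-1.969, -2.448, 0.0]
wrist_force: [-0.1, 0.4, -0.8]
opening: 0.128
grasp_force: 58.6
```

servo_tool([
  [0, 0, 0.2, 0, 0, 0, 1],
  [0, 0, 0.2, 0, 0, 0, 1],
  [0, 0, 0.2, 0, 0, 0, 1],
  [0, 0, 0, 0, 0, 0, 1],
])

```text
time_s: 9.5
eef_pos: [0.5218, 0.0703, 0.142]
tcp_rot: [-1.968, -2.448, 0.0]
wrist_force: [-0.6, -0.0, -1.1]
opening: 0.125
grasp_force: 58.6
```

servo_tool([
  [0, 0, 0.4, 0, 0, 0, 1],
  [0, 0, 0.5, 0, 0, 0, 1],
  [0, 0, 0.5, 0, 0, 0, 1],
  [0, 0, 0.5, 0, 0, 0, 1],
  [0, 0, 0.5, 0, 0, 0, 1],
  [0, 0, 0.3, 0, 0, 0, 1],
  [0, 0, 0.2, 0, 0, 0, 1],
  [0, 0, 0.2, 0, 0, 0, 1],
  [0, 0, 0, 0, 0, 0, 1],
])

```text
time_s: 10.4
eef_pos: [0.522, 0.0703, 0.1111]
tcp_rot: [-1.968, -2.448, 0.0]
wrist_force: [-0.7, -0.2, 0.2]
opening: 0.128
grasp_force: 58.6
```

servo_tool([
  [0, 0, 0.1, 0, 0, 0, 1],
  [0, 0, 0.1, 0, 0, 0, 1],
  [0, 0, 0.1, 0, 0, 0, 1],
  [0, 0, 0, 0, 0, 0, 1],
])

```text
time_s: 10.8
eef_pos: [0.5219, 0.0703, 0.1082]
tcp_rot: [-1.969, -2.448, 0.0]
wrist_force: [-1.2, 0.7, -0.6]
opening: 0.127
grasp_force: 58.6
```

servo_tool([
  [0, 0, 0.1, 0, 0, 0, 1],
  [0, 0, 0.05, 0, 0, 0, 1],
  [0, 0, 0, 0, 0, 0, 1],
])

```text
time_s: 11.1
eef_pos: [0.522, 0.0703, 0.1079]
tcp_rot: [1.968, 2.448, 0.001]
wrist_force: [-7.6, 0.8, 26.1]
opening: 0.128
grasp_force: 62.5
```

servo_tool([
  [0, 0, -0.1, 0, 0, 0, 1],
  [0, 0, 0, 0, 0, 0, 0.7],
  [0, 0, 0, 0, 0, 0, 0.5],
  [0, 0, 0, 0, 0, 0, 0.4],
  [0, 0, -0.5, 0, 0, 0, 0.4],
  [0, 0, -1.5, 0, 0, 0, 0.4],
  [0, 0, -2.5, 0, 0, 0, 0.4],
  [0, 0, -2.5, 0, 0, 0, 0.4],
  [0, 0, -1.5, 0, 0, 0, 0.4],
  [0, 0, 0, 0, 0, 0, 0.4],
])

```text
time_s: 12.1
eef_pos: [0.5231, 0.0704, 0.1949]
tcp_rot: [1.967, 2.446, 0.004]
wrist_force: [-0.4, -0.3, -0.9]
opening: 0.6
grasp_force: 0.0
```

```bash
python3 - <<'E'
from h import *
go([.5042,.1476,.113],12.4)
im,d=ctrl.read_camera("scene"); P=cloud("scene",d)
for r in ctrl.regions_of("scene","shutter")[:3]:
    X=P[r["region"]&(d>0)]; print(r["confidence"],r["point"],np.percentile(X,[3,50,97],axis=0).round(3).tolist())
for r in ctrl.regions_of("scene","plunger")[:1]:
    X=P[r["region"]&(d>0)]; print(r["confidence"],r["point"],np.percentile(X,[3,50,97],axis=0).round(3).tolist())
# knob top rim prediction
s=[proj("scene",[.5042+.014*np.cos(a),.1476+.014*np.sin(a),.128]) for a in np.linspace(0,6.28,60)]
x0,y0,f=270,160,8
b=cv2.resize(im[y0:y0+75,x0:x0+100],None,fx=f,fy=f,interpolation=cv2.INTER_CUBIC)[:,:,::-1].copy()
cv2.polylines(b,[((np.array(s)-[x0,y0]+.5)*f).astype(int)],True,(0,255,0),1)
cv2.imwrite("pics/s6.png",b)
E
```

```text
t 12.1 pos [0.5231 0.0704 0.1949] shift cm [ 7.96 -0.21  8.19] rot [0.21 0.04 0.  ] q [ 0.02  0.42  1.65  0.    1.06 -0.2 ] F [-0.4 -0.3 -0.9] open 0.6 gf 0.0
[[-0.215, 0.977, 0.004], [0.977, 0.215, 0.0], [-0.001, 0.004, -1.0]]
0.58 [321.8, 215.0] [[0.51, 0.047, 0.08], [0.518, 0.078, 0.099], [0.529, 0.099, 0.114]]
0.52 [389.2, 217.5] [[0.411, -0.096, 0.004], [0.419, -0.06, 0.053], [0.432, -0.047, 0.076]]
0.77 [304.2, 228.9] [[0.491, 0.139, 0.081], [0.499, 0.154, 0.118], [0.514, 0.163, 0.129]]
```

View pics/s6.png

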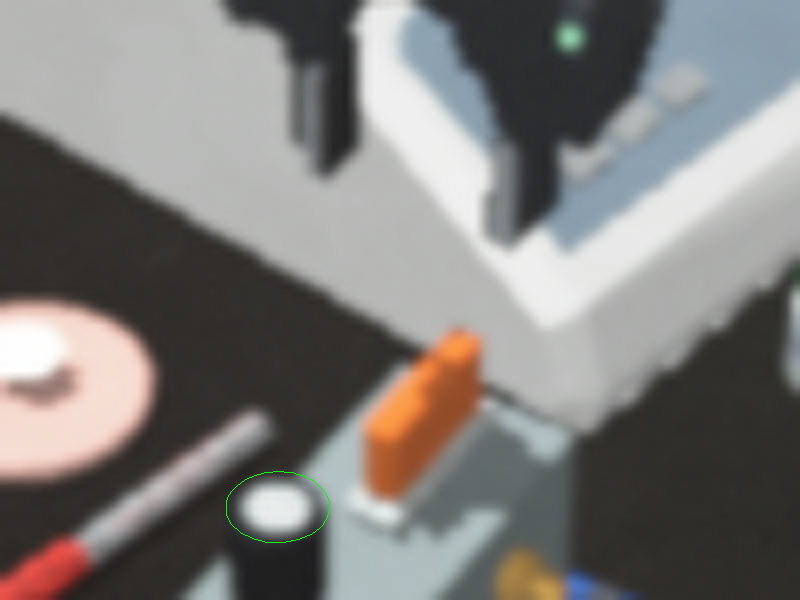

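The shutter is home: the shoulder is flush on the block (crop 380,510) and the grip's top measures z = 0.114 as it should. The knob's top is at crop (277,507), inside the predicted rim. On to the plunger.

servo_tool([
  [1, 0, 0, 0.2, 0, 0, 0.4],
  [2, -0.07, 0, 0, 0, 0, 0.4],
  [2, -0.1, 0, 0, 0, 0, 0.4],
  [2, 0, 0, 0, 0, 0, 0.4],
  [1, 0, 0, 0, 0, 0, 0.4],
  [0, 0, 0, 0, 0, 0, 0.4],
  [0, 0, 1, 0, 0, 0, 0.4],
])

```text
time_s: 12.95
eef_pos: [0.5038, 0.148, 0.183]
tcp_rot: [-1.967, -2.448, 0.003]
wrist_force: [0.8, 0.8, -1.1]
opening: 0.599
grasp_force: 0.0
```

```bash
python3 - <<'E'
from h import *
go([.5043,.148,.112],12.4)
E
```

```text
t 12.95 pos [0.5038 0.148  0.183 ] shift cm [-0.01  0.06  7.1 ] rot [-0.11  0.01  0.03] q [ 0.17  0.43  1.67 -0.    1.04 -0.04] F [ 0.8  0.8 -1.1] open 0.599 gf 0.0
[[-0.215, 0.977, -0.002], [0.977, 0.215, -0.001], [-0.0, -0.002, -1.0]]
```

servo_tool([
  [0, 0.05, 1, -0.1, 0, 0, 0.4],
  [0, 0, 2, 0, 0, 0, 0.4],
  [0, 0, 2, 0, 0, 0, 0.4],
  [0, 0, 1.4, 0, 0, 0, 0.4],
  [0, 0, 0.7, 0, 0, 0, 0.4],
  [0, 0, 0, 0, 0, 0, 0.45],
  [0, 0, 0, 0, 0, 0, 0.5],
  [0, 0, 0, 0, 0, 0, 0.55],
  [0, 0, 0, 0, 0, 0, 0.6],
  [0, 0, 0, 0, 0, 0, 0.65],
  [0, 0, 0, 0, 0, 0, 0.7],
  [0, 0, 0, 0, 0, 0, 0.75],
  [0, 0, 0, 0, 0, 0, 1],
  [0, 0, 0, 0, 0, 0, 1],
  [0, 0, 0, 0, 0, 0, 1],
])

```text
time_s: 14.45
eef_pos: [0.5039, 0.1482, 0.1124]
tcp_rot: [-1.968, -2.448, 0.001]
wrist_force: [-1.4, -1.0, 8.1]
opening: 0.313
grasp_force: 58.4
```

```bash
python3 - <<'E'
from h import *
go([.5043,.148,.112],12.4); s=ctrl.observe(); print(s["torque"],s["wrist_force"])
E
```

```text
t 14.45 pos [0.5039 0.1482 0.1124] shift cm [-0.03  0.04  0.04] rot [-0.04  0.    0.  ] q [ 0.17  0.54  1.74 -0.    0.87 -0.04] F [-1.4 -1.   8.1] open 0.313 gf 58.4
[[-0.215, 0.977, -0.001], [0.977, 0.215, -0.0], [-0.0, -0.001, -1.0]]
[-0.04352774  0.21987469  0.00489568] [-1.39385696 -0.95647984  8.12347449]
```

servo_tool([
  [0, 0, -0.1, 0, 0, 0, 1],
  [0, 0, -0.2, 0, 0, 0, 1],
  [0, 0, -0.3, 0, 0, 0, 1],
  [0, 0, -0.4, 0, 0, 0, 1],
  [0, 0, 0, 0, 0, 0, 1],
])

```text
time_s: 14.95
eef_pos: [0.5038, 0.1482, 0.1224]
tcp_rot: [-1.968, -2.448, 0.001]
wrist_force: [0.8, 0.1, -3.1]
opening: 0.307
grasp_force: 59.0
```

servo_tool([
  [0, 0, -0.3, 0, 0, 0, 1],
  [0, 0, -0.4, 0, 0, 0, 1],
  [0, 0, -0.4, 0, 0, 0, 1],
  [0, 0, -0.4, 0, 0, 0, 1],
  [0, 0, -0.4, 0, 0, 0, 1],
  [0, 0, -0.4, 0, 0, 0, 1],
  [0, 0, -0.4, 0, 0, 0, 1],
  [0, 0, -0.3, 0, 0, 0, 1],
  [0, 0, -0.3, 0, 0, 0, 1],
  [0, 0, -0.2, 0, 0, 0, 1],
  [0, 0, 0, 0, 0, 0, 1],
  [0, 0, 0, 0, 0, 0, 1],
])

```text
time_s: 16.15
eef_pos: [0.5035, 0.1482, 0.1567]
tcp_rot: [-1.968, -2.447, 0.002]
wrist_force: [0.8, 0.1, -1.2]
opening: 0.307
grasp_force: 59.0
```

```bash
python3 - <<'E'
from h import *
go([.5038,.1482,.157],12.4)
im,d=ctrl.read_camera("scene")
x0,y0,f=280,190,12
cv2.imwrite("pics/s7.png",cv2.resize(im[y0:y0+50,x0:x0+64],None,fx=f,fy=f,interpolation=cv2.INTER_CUBIC)[:,:,::-1])
print("band lower edge / mouth px", *[proj("scene",[.497,.152,z]).round(1) for z in(.095,.085,.08)])
h=cv2.cvtColor(im,cv2.COLOR_RGB2HSV); m=(h[...,1]>120)&((h[...,0]<8)|(h[...,0]>172))&(h[...,2]>70)
m[:190]=0;m[245:]=0;m[:,:290]=0;m[:,320:]=0; v,u=np.where(m); P=cloud("scene",d)[m]; print(len(v), v.min() if len(v) else 0, v.max() if len(v) else 0, np.percentile(P[:,2],[2,50,98]).round(3) if len(v) else 0)
E
```

```text
t 16.15 pos [0.5035 0.1482 0.1567] shift cm [-0.    0.03 -0.03] rot [-0.11 -0.   -0.  ] q [ 0.17  0.47  1.7  -0.    0.98 -0.04] F [ 0.8  0.1 -1.2] open 0.307 gf 59.0
[[-0.215, 0.977, -0.002], [0.977, 0.215, -0.0], [0.0, -0.002, -1.0]]
band lower edge / mouth px [305.3 236.4] [305.3 239.6] [305.4 241.2]
15 237 239 [0.084 0.089 0.588]
```

View pics/s7.png

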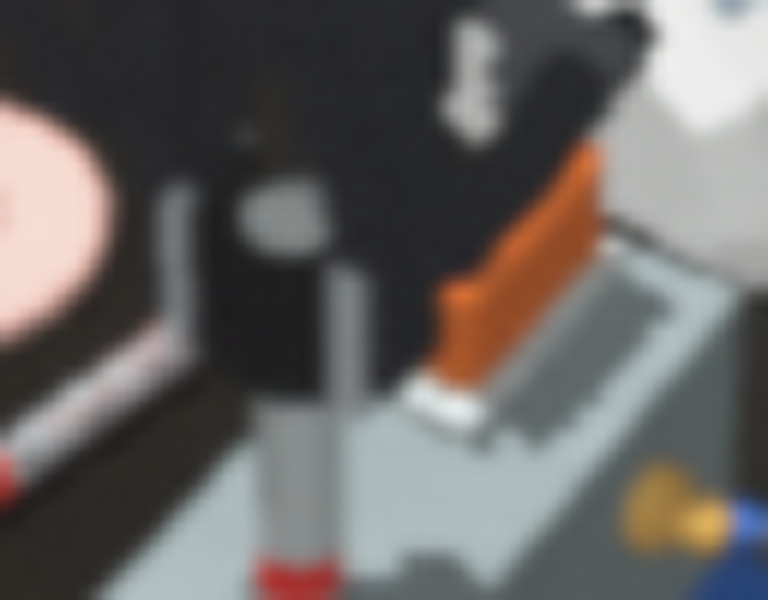

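Knob held, with the blade home beside it. The red band is at crop (300,580), at the crop's edge, so my last picture goes lower to check below the band.

```bash
python3 - <<'E'
from h import *
im,d=ctrl.read_camera("scene")
x0,y0,f=285,222,20
cv2.imwrite("pics/s8.png",cv2.resize(im[y0:y0+30,x0:x0+38],None,fx=f,fy=f,interpolation=cv2.INTER_CUBIC)[:,:,::-1])
P=cloud("scene",d)
for v in range(232,247): print(v,im[v,304],P[v,304].round(3))
print(ctrl.observe()["wrist_force"],ctrl.observe()["eef_pos"])
E
```

```text
232 [135 140 140] [0.499 0.154 0.108]
233 [136 141 141] [0.5   0.153 0.104]
234 [137 142 142] [0.5   0.153 0.101]
235 [138 141 141] [0.499 0.154 0.099]
236 [143 127 128] [0.499 0.154 0.096]
237 [155  85  84] [0.498 0.155 0.095]
238 [164  50  48] [0.498 0.155 0.092]
239 [165  54  53] [0.5   0.153 0.086]
240 [158  92  91] [0.499 0.154 0.084]
241 [147 138 139] [0.502 0.151 0.077]
242 [156 166 167] [0.499 0.154 0.078]
243 [169 182 184] [0.498 0.156 0.076]
244 [174 188 191] [0.493 0.16  0.08 ]
245 [176 190 192] [0.491 0.162 0.08 ]
246 [177 191 193] [0.491 0.162 0.077]
[ 0.06715209 -0.24428968 -1.21540556] [0.50348018 0.14815407 0.15663382]
```

View pics/s8.png

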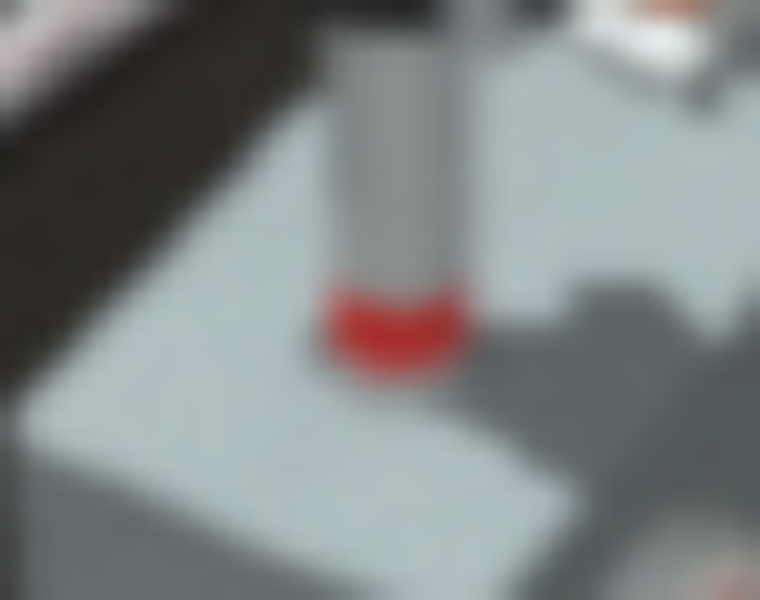

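The band is a full ring at crop (395,335). Its top edge measures z ≈ 0.0945 and its lower edge z ≈ 0.084, clear of the mouth and in line with the 44 mm lift. I'll nudge it to mid-window, let it settle and hand in.

servo_tool([
  [0, 0, -0.06, 0, 0, 0, 1],
  [0, 0, 0, 0, 0, 0, 1],
  [0, 0, 0, 0, 0, 0, 1],
  [0, 0, 0, 0, 0, 0, 1],
])

```text
time_s: 16.65
eef_pos: [0.5036, 0.1482, 0.1574]
tcp_rot: [-1.968, -2.447, 0.002]
wrist_force: [0.2, -0.7, -2.5]
opening: 0.312
grasp_force: 59.0
```

```bash
python3 - <<'E'
from h import *
go([.5035,.1482,.157],12.4)
print(ctrl.finish_job())
E
```

```text
t 16.65 pos [0.5036 0.1482 0.1574] shift cm [ 0.   -0.01  0.04] rot [-0.1 -0.  -0. ] q [ 0.17  0.47  1.7  -0.    0.98 -0.04] F [ 0.2 -0.7 -2.5] open 0.312 gf 59.0
[[-0.215, 0.977, -0.002], [0.977, 0.215, -0.0], [0.0, -0.002, -1.0]]
the job is handed in; nothing more can be done
None
```

The job was handed in at about 16.7 s: the orange shutter blade is fully down in the test block's slot and released, and the plunger is held still, drawn up about 45 mm with the red band just clear of the bore (about 5 mm of bare steel below it).

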